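Lock a bored test mass on its carrier with a hairpin clip

ROBOT

A 6-joint arm with a two-finger parallel gripper is mounted at the origin on a cart in front of the work surface, level with it; the furniture and walls round the work are solid. World frame = base frame: x ahead of the robot, y to its left, z up, the work surface at z = 0. Lengths are in mm, angles in rad, forces in N, time in s.
With the tool pointing down it reaches from about 325 to 875 mm from the base axis. Payload 4.4 kg.
Tool frame: the origin (TCP) lies at the very end of the fingers, on their centre line; the grasp point (between the pads) lies 19 mm behind it; z points along the fingers, y is the line along which they close (so a half turn about z gives the same grasp; the last joint's range is limited). The gripper opens to 85 mm and grips with 20 to 120 N. Pads are 22 mm wide; open, the fingers measure 114 mm over their backs; the gripper's body (76 mm by 85 mm) begins 54 mm behind the grasp point. The pads swing forward as they close: fully open they stand 13 mm farther back than shut.
Start: joints at [-1.31, 0.207, 1.542, -0, 1.393, -0.15], TCP at [230.137, -526.938, 231.282] pointing down, gripper open.
Joint ranges: [-2.73, 2.73], [-0.86, 2.22], [0.23, 2.46], [-1.11, 4.25], [0.08, 2.63], [-2.82, 2.82]. Speed limits (rad/s): [2.79, 2.79, 3.14, 3.14, 3.14, 3.14].

INTERFACE

Orientations are given as a unit quaternion [w, x, y, z].
In Python, from rig import robot gives the robot as it stands. The module is installed in compiled form; this text tells all that it offers.
- The arm moves only by the shell command python3 -m jog 'ROWS' [FORCE]. ROWS is JSON, a list of rows, each a list of 7 numbers: the finger opening in m, from 0 to 0.0854, then the shift along the world's x, y, z in m, then the turn, a rotation vector about the world's x, y, z in rad. A call has 1 to 12 rows; each row is the pose to reach, as a shift and turn from the pose commanded when the call began; what a row does not reach only later rows make up. A row lasts 1/12 s, in which the tool goes at most 41.7 mm and 7.16 degrees, less where a joint would pass 70% of its speed; a pose out of reach is approached as far as the arm can. A call with a gripper value outside its range is refused whole. The fingers move at their own pace and stop on an object; FORCE is the grip in N (left out, the last holds). Time passes only in rows, so rows that repeat a pose let the fingers close. It gives the time, the measured TCP pose, the force, the opening and the grip force at its end, in the units of the state.
- robot.state(): the state, without advancing time (a new reading comes with each control period).
- robot.camera(name): name is "side" or "top" or "wrist"; returns the picture (400x640x3 uint8, red, green, blue); there is no depth.
- robot.camera_params(name): a dict with "intrinsics" (3x3 intrinsics, pixels), "rvec" (rotation vector, rad) and "tvec" (3), from world to camera coordinates, as OpenCV has them; the wrist camera has in their place "T_tool_cam" (4x4, takes a point from camera to tool coordinates, whose origin is the TCP and whose axes are the flange's). Camera axes: x right, y down, z forward; pixel columns grow to the right and rows downward; lengths in mm; the calibration is good to about 2 mm. A picture is of the moment at which its call begins: read the wrist's pose just before it. camera_params takes no time and is no camera call.
- robot.close_job(): hands the job in; it is judged then, once.
The state is a dict: "t": time; "joints": joint angles; "dq": joint speeds; "joint_torque": joint torques, N m; "tool_pos": TCP position; "tool_rot": TCP orientation; "wrist_force": force on the tool from outside, world axes, zero at the start; "ft_torque": the same for the moment, N m; "gripper_width": finger opening in mm; "finger_force": force on a finger pad.
Only numpy, scipy, OpenCV 4.12 (cv2) and the standard library are available. Lean on these libraries where they do the work, as an engineer would, in place of code of your own. Each camera call takes 0.05 s, during which the arm holds its last target. There are 200 camera calls.

TASK

Get the bored test mass ready for transport: put it over the drilled stud of the round carrier so that it lies flat on the foot plate, then slide the hairpin clip's straight leg through the cross hole of the stud, above the mass, until the bowed leg has snapped round the stud and the clip's grip is right up against it. The hole's height differs from carrier to carrier, so feel or look for it and be gentle: never press the clip against the carrier with more than 30 N. Leave the other things on the bench where they are.

Things in the scene. Friction and masses are not known exactly. Their poses are not given: they have to be found in the camera images.
- carrier: Carrier, fixed to the bench: round grey foot plate, 84 mm across, 12 mm high, with an upright steel stud 16 mm thick in its centre. The stud has one level cross hole right through along the carrier's x axis (octagonal, 8 mm across flats; can be entered from -x or +x). It neither turns nor yields under working forces. Origin: centre of the underside, on the bench; z up along the stud.
- stud_axis (a point): Point on the stud's axis at the foot plate's top face, 12 mm above the bench; axes as the carrier's. The hole's centre is 44 to 62 mm above the bench (32 to 50 mm above this point), different each time and NOT shown by any pose. The stud's top is always 11 mm above the hole's centre: flat 11 mm across, 2.5 mm chamfer round it.
- bored_mass: Bored test mass: plain steel disc 54 mm across, 15 mm high, with a 21 mm bore through its centre, about 0.3 kg, lying flat on the bench. Origin: centre of the underside, z up. (The two stacked masses at the left have no such bore and stay.)
- clip: Hairpin clip lying flat, about 60 g: a grey moulded grip with a small wire loop behind (to x = -56 mm) and two legs of 5 mm steel wire in front, both 10 mm above the clip's underside: a straight leg along +x at y = 0 and a sprung, bowed leg on the +y side. The leg goes through the hole, the bow outside the stud at the same height. Origin: on the underside, below clip_pocket; z up.
- clip_pocket (a point): Point on the straight leg's axis (x = y = 0, 10 mm above the underside) where the stud's axis lies, to about 2 mm, when the clip is home; axes as the clip's. When home the stud rests in the bow's pocket and the grip's front face (x = -9.5 mm) is against or within 3 mm of the stud; there the pushing force rises sharply.
- clip_tip (a point): Tip of the straight leg, x = +35.6 mm in the clip's frame, 10 mm above the underside. It is 5 mm thick with a round end, which finds its way in when no more than about 2 mm off the hole's centre.
- clip_grip (a point): Centre of the moulded grip: x = -26.5, y = +3.5, z = +10 mm in the clip's frame. The grip is 34 mm along x, 21 mm along y, 20 mm high, its sides flat and ribbed, to be taken from above with the fingers closing along y.
- clip_bow (a joint): Spring angle of the bowed leg (rad): about 0 relaxed, positive when bent outward, back near 0 when home. The bow ends in a flare at x = +24 mm, pinches to 1 mm from the straight leg at x = 8 to 10 mm, and has the pocket behind that. Pushing the pinch over the stud takes about 4 to 10 N (bow at about 0.1 rad); then it gives way and draws the clip on.
- adapter_d: Bystander, to be left alone: small brass pipe adapter lying down, 18x30x16 mm. Origin: underside.
- port_cap_3: Bystander, to be left alone: red port cap, 19x29x13 mm. Origin: underside.
- hex_key: Bystander, to be left alone: bent hex key, 34x104x8 mm. Origin: underside.
- leak_fluid: Bystander, to be left alone: dropper bottle, 34 mm across, 102 high. Origin: underside.
- fuse_box: Bystander, to be left alone: small flat box with a blue lid, 22x60x15 mm. Origin: underside.
- adapter_steel: Bystander, to be left alone: steel pipe adapter standing up, 25 mm across, 36 high. Origin: underside.
There are look-alikes about, which are no part of the job. Of the things that look like the clip, the largest one is meant.

How it is judged (in metres and radians):
On the way:
1. the bored mass lies flat on the foot plate, over the stud, let go (horizontal distance between bored_mass and stud_axis below 0.005 m and z of bored_mass in the frame of carrier between 0.0095 and 0.0145 m and angle between bored_mass's own z axis and vertical below 0.08 rad and contact force between bored_mass and the fingers below 0.2 N), for 0.2 s.
At the end, for the whole second after the job is handed in: The mass lies flat on the foot plate (within 2.5 mm), within 5 mm of the stud's axis; the clip's leg is through the hole (41 to 65 mm up, in line to 0.3 rad: it may droop a little), its pocket point within 3.5 mm of the stud's axis from above; both at rest (horizontal distance between bored_mass and stud_axis below 0.005 m and z of bored_mass in the frame of carrier between 0.0095 and 0.0145 m and angle between bored_mass's own z axis and vertical below 0.08 rad and horizontal distance between clip_pocket and stud_axis below 0.0035 m and z of clip_pocket in the frame of carrier between 0.041 and 0.065 m and angle between the x axis of clip and the x axis of carrier, either way round below 0.3 rad and angle between clip's own x axis and vertical between 1.22 and 1.92 rad and linear speed of each of clip, bored_mass below 0.02 m/s); the robot touches nothing.
It fails at once if the clip is pressed against the carrier with more than 30 N (contact force between clip and carrier above 30 N).
It fails at once if one of the other loose things is pushed more than 20 mm from its place (distance of any of adapter_d, port_cap_3, hex_key, leak_fluid, fuse_box, adapter_steel from where it was at the start of the episode above 0.02 m).
It also fails if it takes over 72 s, if anything falls off the work surface, if the arm or the gripper's body presses on something with over 40 N, if the wrist force passes 120 N, or if a joint passes its speed limit or range.

## Working session

There is one attempt and no reset: what is moved stays moved. The work goes in short steps, Python scripts to look and compute and a shell command to move; the robot and the scene stay as the last step left them, time stands still between calls to the robot, and variables do not carry over. Pictures are saved under pics/ and viewed, at most 10 in all, crops included, and the job is handed in when it is done.

```bash
mkdir -p pics; cat > h.py <<'E'
import numpy as np, cv2, json
from rig import robot
from scipy.spatial.transform import Rotation as R
def snap(name,fn):
    im=robot.camera(name); cv2.imwrite('pics/'+fn,im[:,:,::-1]); return im
def cam(name):
    p=robot.camera_params(name); K=np.array(p['intrinsics'],float)
    if name=='wrist':
        s=robot.state(); q=s['tool_rot']; T=np.eye(4); T[:3,:3]=R.from_quat([q[1],q[2],q[3],q[0]]).as_matrix(); T[:3,3]=s['tool_pos']
        M=np.linalg.inv(T@np.array(p['T_tool_cam'])); return K,M[:3,:3],M[:3,3]
    return K,cv2.Rodrigues(np.array(p['rvec'],float))[0],np.array(p['tvec'],float).ravel()
def ray(c,uv,z):
    K,Rm,t=c; o=-Rm.T@t; d=Rm.T@np.linalg.inv(K)@np.array([uv[0],uv[1],1.]); return o+d*(z-o[2])/d[2]
def proj(c,P):
    K,Rm,t=c; p=K@(Rm@np.array(P,float)+t); return p[:2]/p[2]
E
python3 - <<'E'
from h import *
a=snap('top','top.png'); b=snap('side','side.png'); 
for n in('top','side'):
    c=cam(n); print(n,c[0].tolist(),(-c[1].T@c[2]).round(),c[1].round(2).tolist())
print(robot.camera_params('wrist')['T_tool_cam'],robot.state())
E
```

```text
top [[401.7879115611776, 0.0, 314.89514752540117], [0.0, 401.7879115611776, 200.64996577723002], [0.0, 0.0, 1.0]] [466. -34. 994.] [[-0.02, -1.0, 0.01], [-1.0, 0.02, -0.07], [0.07, -0.01, -1.0]]
side [[431.85726164131194, 0.0, 318.3863330132703], [0.0, 431.85726164131194, 197.4333882272344], [0.0, 0.0, 1.0]] [  -6. -749.  519.] [[0.79, -0.62, 0.0], [-0.28, -0.37, -0.89], [0.55, 0.7, -0.46]]
[[-1.16968583e-05 -9.52800381e-01 -3.03597488e-01  7.70309036e+01]
 [ 9.99999994e-01 -4.30841951e-05  9.66865025e-05  6.52558031e-01]
 [-1.05203190e-04 -3.03597485e-01  9.52800376e-01 -1.41696539e+02]
 [ 0.00000000e+00  0.00000000e+00  0.00000000e+00  1.00000000e+00]] {'t': 0.1, 'joints': array([-1.30946507e+00,  2.07355798e-01,  1.54283238e+00,  3.81865022e-05,
        1.39349384e+00, -1.50495566e-01]), 'dq': array([ 3.12653770e-04, -5.67002707e-04, -3.45114246e-03,  2.79646607e-05,
       -5.36163321e-05, -1.16701893e-03]), 'joint_torque': array([-5.49879096e-04, -3.84089434e+01, -2.92547554e+01, -2.49378727e-04,
        4.85498822e-03, -1.59086670e-05]), 'tool_pos': array([ 229.98650338, -526.25122298,  230.21984364]), 'tool_rot': array([-1.04412015e-03,  9.78874793e-01,  2.04457935e-01, -3.91029099e-05]), 'wrist_force': array([ 0.18214297, -0.10373478,  0.04819683]), 'ft_torque': array([-0.05031021,  0.01007685, -0.03013999]), 'finger_force': 0.0, 'gripper_width': 85.63512823146571}
```

View pics/top.png

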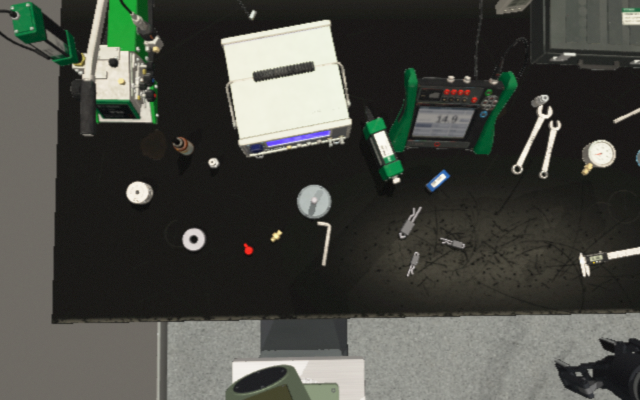

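View pics/side.png

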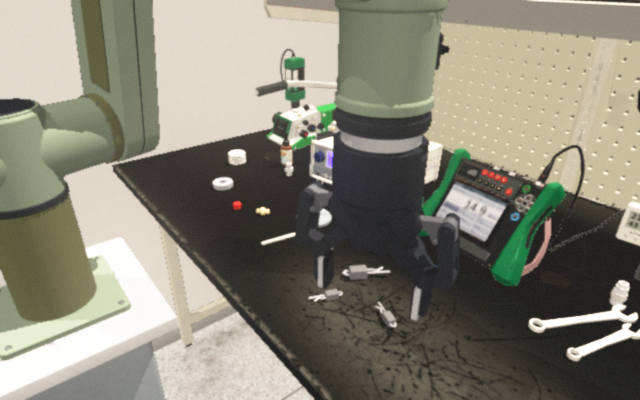

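The top view shows the mass at about (193,239), the carrier at (314,201), and the largest clip at about (410,222). The smaller look-alikes are at (452,242) and (414,263). I'll enlarge the crops next.

```bash
python3 - <<'E'
from h import *
im=cv2.imread('pics/top.png')
f=lambda x,y,w,h,s: cv2.resize(im[y:y+h,x:x+w],None,fx=s,fy=s,interpolation=cv2.INTER_CUBIC)
A=f(290,178,50,50,8)[:400,:400]; B=f(385,200,50,50,8); C=f(178,224,32,25,6)
o=np.zeros((600,800,3),np.uint8); o[:400,:400]=A; o[:400,400:]=B; o[400:400+150,:192]=C
cv2.imwrite('pics/crop1.png',o)
c=cam('top')
print('mass top',ray(c,(193,239),15),'stud base',ray(c,(314,201),12),'clip',ray(c,(410,222),10), ray(c,(452,242),10),ray(c,(414,263),10),'fuse',ray(c,(437,180),10),'key',ray(c,(325,243),5),'bott',ray(c,(183,146),60))
E
```

```text
mass top [444.29847204 250.76592259  15.        ] stud base [532.06329638 -43.31489526  12.        ] clip [ 476.96482528 -277.83783838   10.        ] [ 426.47696836 -379.24150822   10.        ] [ 377.14628195 -284.37567704   10.        ] fuse [ 579.49920579 -348.07124207   10.        ] key [429.00697935 -68.67343986   5.        ] bott [662.72563349 261.98807192  60.        ]
```

View pics/crop1.png

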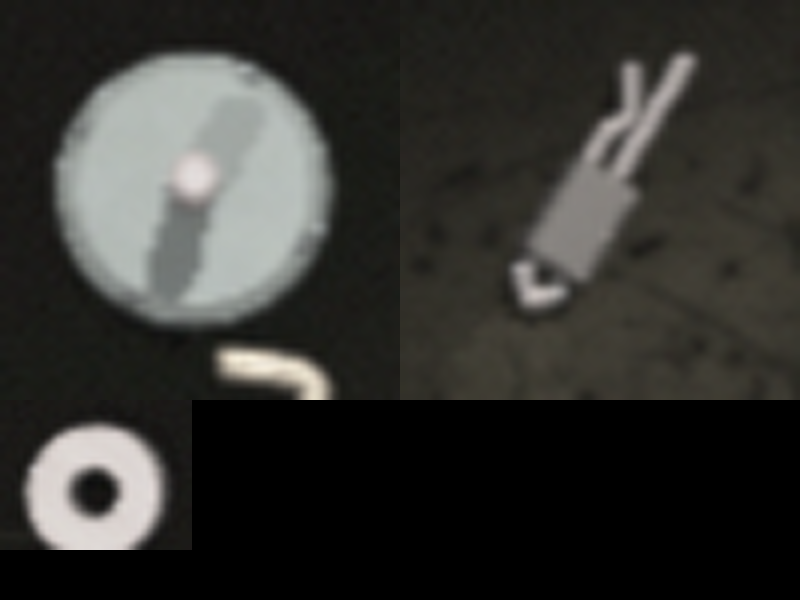

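The crop shows the plate centre near (314,201), the stud top at (314,199.4) and the mass centre at (193.4,238.8). On the clip, the grip centre is (407.4,227.3) and the leg tip (420.8,207.1). The bow is on image left, which is +y, so the clip is right side up. Next I'll plan a wrist look on the way to the mass.

```bash
python3 - <<'E'
from h import *
c=cam('top')
print('K',np.array(robot.camera_params('wrist')['intrinsics']).round(1).tolist())
print('mass',ray(c,(193.4,238.75),15),'plate',ray(c,(313.9,201.0),12),'stud top if z60',ray(c,(313.9,199.4),60))
t=ray(c,(420.8,207.1),10);b=ray(c,(412.1,221.1),10);g=ray(c,(407.4,227.3),20);print('tip',t,'legbase',b,'grip',g,'yaw',np.degrees(np.arctan2(*(t-b)[[1,0]])))
s=robot.state();q=s['tool_rot'];Rt=R.from_quat([q[1],q[2],q[3],q[0]]).as_matrix();print(Rt.round(3))
T=np.array(robot.camera_params('wrist')['T_tool_cam']);K=np.array(robot.camera_params('wrist')['intrinsics'])
for yaw in(0,40,-24,-60):
  Rw=R.from_euler('z',yaw,degrees=True).as_matrix()@Rt
  for p in [(400,-40,150),(440,-40,150),(440,20,150),(450,60,150),(450,-120,150),(480,60,150),(400,60,150)]:
    M=np.eye(4);M[:3,:3]=Rw;M[:3,3]=p;M=np.linalg.inv(M@T);cc=(K,M[:3,:3],M[:3,3]);print(yaw,p,proj(cc,(532,-44,55)).round())
E
```

```text
K [[308.4, 0.0, 322.7], [0.0, 308.4, 195.7], [0.0, 0.0, 1.0]]
mass [444.88477795 249.80444099  15.        ] plate [532.06708383 -43.07000923  12.        ] stud top if z60 [532.57316575 -42.68475637  60.        ]
tip [ 513.10830755 -305.63849318   10.        ] legbase [ 479.08527045 -283.07117832   10.        ] grip [ 464.12750039 -268.62500058   20.        ] yaw -33.55612297780799
[[ 0.916  0.4   -0.001]
 [ 0.4   -0.916  0.002]
 [ 0.    -0.002 -1.   ]]
0 (400, -40, 150) [404.  33.]
0 (440, -40, 150) [378.  89.]
0 (440, 20, 150) [450. 123.]
0 (450, 60, 150) [488. 157.]
0 (450, -120, 150) [270.  55.]
0 (480, 60, 150) [467. 191.]
0 (400, 60, 150) [526.  94.]
40 (400, -40, 150) [482. 128.]
40 (440, -40, 150) [431. 152.]
40 (440, 20, 150) [457. 217.]
40 (450, 60, 150) [461. 260.]
40 (450, -120, 150) [378.  56.]
40 (480, 60, 150) [428. 274.]
40 (400, 60, 150) [518. 237.]
-24 (400, -40, 150) [327.  12.]
-24 (440, -40, 150) [327.  75.]
-24 (440, 20, 150) [411.  75.]
-24 (450, 60, 150) [465.  89.]
-24 (450, -120, 150) [217.  91.]
-24 (480, 60, 150) [459. 131.]
-24 (400, 60, 150) [475.  11.]
-60 (400, -40, 150) [215.  50.]
-60 (440, -40, 150) [252.  98.]
-60 (440, 20, 150) [318.  45.]
-60 (450, 60, 150) [373.  19.]
-60 (450, -120, 150) [183. 172.]
-60 (480, 60, 150) [397.  58.]
-60 (400, 60, 150) [330. -51.]
```

```bash
python3 -m jog '[[0.085,0.148,0.417,-0.132,0.28,-0.64,0],[0.085,0.148,0.417,-0.132,0.28,-0.64,0],[0.085,0.148,0.417,-0.132,0.28,-0.64,0],[0.085,0.148,0.417,-0.132,0.28,-0.64,0],[0.085,0.148,0.417,-0.132,0.28,-0.64,0],[0.085,0.148,0.417,-0.132,0.28,-0.64,0],[0.085,0.148,0.417,-0.132,0.28,-0.64,0],[0.085,0.148,0.417,-0.132,0.28,-0.64,0],[0.085,0.148,0.417,-0.132,0.28,-0.64,0],[0.085,0.148,0.417,-0.132,0.28,-0.64,0],[0.085,0.148,0.417,-0.132,0.28,-0.64,0],[0.085,0.148,0.417,-0.132,0.28,-0.64,0]]'
python3 -m jog '[[0.085,0,0,0,0,0,0],[0.085,0,0,0,0,0,0]]'
python3 - <<'E'
from h import *
c=cam('wrist'); im=snap('wrist','w1.png'); np.savez('w1.npz',K=c[0],R=c[1],t=c[2])
p=proj(c,(532,-43,50));print(p, proj(c,(532,-43,12)),robot.state()['t'])
x,y=int(p[0])-66,int(p[1])-50; x=max(0,min(x,640-133));y=max(0,min(y,300)); print(x,y)
cr=cv2.resize(im[y:y+100,x:x+133,::-1],None,fx=6,fy=6,interpolation=cv2.INTER_CUBIC);cv2.imwrite('pics/w1c.png',cr)
E
```

```text
t: 1.1
tool_pos: [376.0, -99.6, 96.0]
tool_rot: [-0.077, 0.919, 0.194, 0.334]
wrist_force: [-1.2, -0.4, -0.5]
gripper_width: 85.2
finger_force: 0.0
t: 1.27
tool_pos: [378.3, -109.9, 99.4]
tool_rot: [-0.07, 0.92, 0.193, 0.335]
wrist_force: [0.9, -0.7, 1.4]
gripper_width: 84.9
finger_force: 0.0
[322.42911295  73.16718036] [322.44507941 102.04812858] 1.3167
256 23
```

View pics/w1c.png

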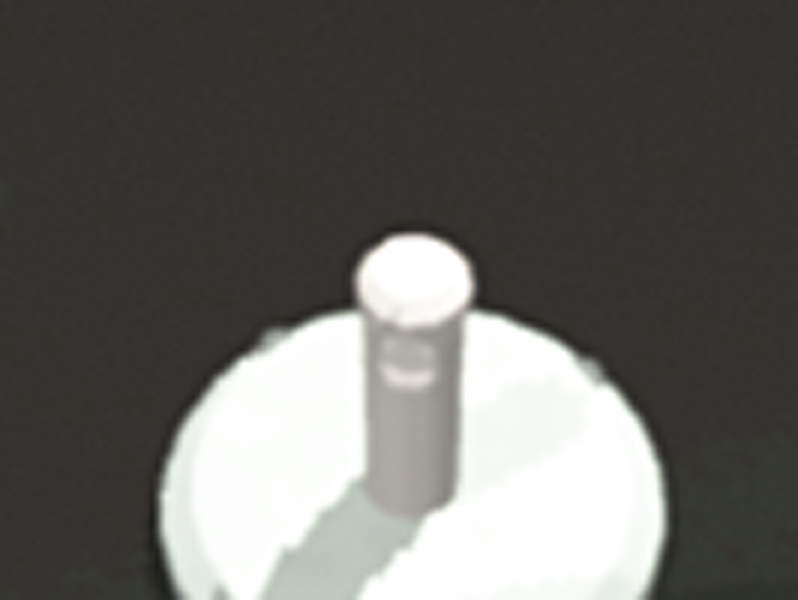

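The wrist crop shows the stud with its cross hole nearly facing the camera. The hole centre is at crop (408,362), the stud axis at x≈413 at that height, and the top disc at about (414,280). The plate's left and right edges are at 160 and 667. I'll work out the hole height, the axis and the stud position.

```bash
python3 - <<'E'
from h import *
from scipy.optimize import least_squares
d=np.load('w1.npz'); c=(d['K'],d['R'],d['t']); o=-c[1].T@c[2]; print('cam',o.round(1))
px=lambda x,y:(256+(x+.5)/6-.5,23+(y+.5)/6-.5)
for m,z in(((160,520),6),((667,520),6),((413,308),12),((200,400),12),((625,400),12)): print(m,ray(c,px(*m),z).round(1))
P=np.array([ray(c,px(*m),12)[:2] for m in((240,345),(200,400),(172,450),(625,400),(590,350),(650,445),(340,312),(480,312))])
f=least_squares(lambda x:np.hypot(*(P-x).T)-42,[532,-43]);print('plate ctr',f.x,f.fun.round(1))
for ctr in([532.5,-44],f.x):
  az=np.arctan2(ctr[1]-o[1],ctr[0]-o[0]); print('az',np.degrees(az))
  n=np.array([np.cos(az-.1),np.sin(az-.1)])
  def hz(m,off):
    q=np.array(ctr)+off*n
    return least_squares(lambda z:proj(c,(q[0],q[1],z[0]))[1]-px(*m)[1],[50.]).x[0]
  print('hole c',hz((408,362),-8),'hole top edge',hz((408,338),-8),'bot',hz((408,387),-8),'stud base front',hz((410,517),-8),'top back',hz((414,236),5.5),'topctr',hz((414,278),0),'chamfer low front',hz((414,325),-8))
E
```

```text
cam [ 348.5 -123.6  257.6]
(160, 520) [512.3  -7.9   6. ]
(667, 520) [546.1 -85.    6. ]
(413, 308) [565.5 -30.5  12. ]
(200, 400) [533.   -5.8  12. ]
(625, 400) [561.6 -70.9  12. ]
plate ctr [528.23005934 -46.64197148] [ 1.7 -0.9 -1.  -0.8  1.6 -1.1 -0.4 -0.6]
az 23.386008378761193
hole c 46.84232550805424 hole top edge 51.60386830172068 bot 41.710247827909335 stud base front 11.796576884662668 top back 57.14545893600994 topctr 54.80487284514948 chamfer low front 54.11829032949036
az 23.172080326928825
hole c 52.2797925582702 hole top edge 56.91847968612959 bot 47.28013095571754 stud base front 18.13828211323835 top back 61.98527501529318 topctr 59.832539186961064 chamfer low front 59.36802547449054
```

Hole height comes out at about 46.5 mm: the stud-base check gives 11.8 against 12, and the stud top is about 57. The hole axis azimuth is about 18°. Now the mass.

```bash
python3 -m jog '[[0.085,0.067,0.36,-0.04,-0.28,0.64,0],[0.085,0.067,0.36,-0.04,-0.28,0.64,0],[0.085,0.067,0.36,-0.04,-0.28,0.64,0],[0.085,0.067,0.36,-0.04,-0.28,0.64,0],[0.085,0.067,0.36,-0.04,-0.28,0.64,0],[0.085,0.067,0.36,-0.04,-0.28,0.64,0],[0.085,0.067,0.36,-0.04,-0.28,0.64,0],[0.085,0.067,0.36,-0.04,-0.28,0.64,0],[0.085,0.067,0.36,-0.04,-0.28,0.64,0],[0.085,0.067,0.36,-0.04,-0.28,0.64,0],[0.085,0.067,0.36,-0.077,-0.28,0.64,0],[0.085,0.067,0.36,-0.097,-0.28,0.64,0]]'
python3 -m jog '[[0.085,0,0,0,0,0,0],[0.085,0,0,0,0,0,0],[0.05,0,0,0,0,0,0],[0.05,0,0,0,0,0,0],[0.05,0,0,0,0,0,0],[0.05,0,0,0,0,0,0],[0.05,0,0,0,0,0,0],[0.05,0,0,0,0,0,0],[0.05,0,0,0,0,0,0],[0.05,0,0,0,0,0,0]]' 40
```

```text
t: 2.32
tool_pos: [444.5, 220.6, 29.1]
tool_rot: [-0.0, 0.979, 0.204, 0.005]
wrist_force: [1.7, -0.6, -0.5]
gripper_width: 85.1
finger_force: 0.0
t: 3.15
tool_pos: [438.5, 217.5, 27.0]
tool_rot: [-0.0, 0.979, 0.204, 0.0]
wrist_force: [0.7, 0.1, -1.3]
gripper_width: 49.6
finger_force: 0.0
```

The arm fell short because of the speed clamp. I'll reopen the gripper and correct.

```bash
python3 -m jog '[[0.085,0.0065,0.0325,0.01,0,0,0],[0.085,0.0065,0.0325,0.01,0,0,0],[0.085,0.0065,0.0325,0.01,0,0,0],[0.085,0.0065,0.0325,0.01,0,0,0],[0.085,0.0065,0.0325,0.01,0,0,0],[0.085,0.0065,0.0325,-0.01,0,0,0],[0.085,0.0065,0.0325,-0.025,0,0,0],[0.085,0.0065,0.0325,-0.025,0,0,0],[0.085,0.0065,0.0325,-0.025,0,0,0],[0.085,0.0065,0.0325,-0.025,0,0,0]]'
```

```text
t: 3.98
tool_pos: [445.0, 249.8, 2.0]
tool_rot: [0.0, 0.979, 0.204, -0.0]
wrist_force: [-0.0, -0.8, -0.1]
gripper_width: 84.6
finger_force: 0.0
```

```bash
python3 -m jog '[[0.045,0,0,0,0,0,0],[0.045,0,0,0,0,0,0],[0.045,0,0,0,0,0,0],[0.045,0,0,0,0,0,0],[0.045,0,0,0,0,0,0],[0.045,0,0,0,0,0,0],[0.045,0,0,0,0,0,0],[0.045,0,0,0,0,0,0],[0.045,0,0,0.05,0,0,0],[0.045,0,0,0.09,0,0,0],[0.045,0,0,0.1,0,0,0],[0.045,0,0,0.1,0,0,0]]' 50
```

```text
t: 4.98
tool_pos: [449.0, 251.6, 106.9]
tool_rot: [-0.001, 0.979, 0.205, 0.006]
wrist_force: [1.4, 0.6, -2.6]
gripper_width: 51.3
finger_force: 54.5
```

```bash
python3 -m jog '[[0.045,0.0875,-0.294,0,0,0,0],[0.045,0.0875,-0.294,0,0,0,0],[0.045,0.0875,-0.294,0,0,0,0],[0.045,0.0875,-0.294,0,0,0,0],[0.045,0.0875,-0.294,0,0,0,0],[0.045,0.0875,-0.294,0,0,0,0],[0.045,0.0875,-0.294,0,0,0,0],[0.045,0.0875,-0.294,0,0,0,0],[0.045,0.0875,-0.294,0,0,0,0],[0.045,0.0875,-0.294,0,0,0,0],[0.045,0.0875,-0.294,0,0,0,0],[0.045,0.0875,-0.294,0,0,0,0]]'
python3 -m jog '[[0.045,0,0,0,0,0,0],[0.045,0,0,0,0,0,0]]'
python3 - <<'E'
from h import *
c=cam('wrist'); im=snap('wrist','w2.png'); tcp=robot.state()['tool_pos']
print(tcp,'stud top',proj(c,(532.5,-44,57)),'plate c',proj(c,(532.5,-44,12)))
for z in(-2,13): print('mass',z,proj(c,tcp+np.array([0,0,z])))
im=snap('top','t2.png');print('top: stud',proj(cam('top'),tcp+np.array([0,0,13])))
E
```

```text
t: 5.98
tool_pos: [531.0, -42.2, 100.5]
tool_rot: [-0.001, 0.979, 0.205, -0.001]
wrist_force: [0.3, 1.1, -3.4]
gripper_width: 51.3
finger_force: 54.6
t: 6.15
tool_pos: [532.0, -42.6, 101.5]
tool_rot: [-0.0, 0.979, 0.205, -0.0]
wrist_force: [0.2, 0.4, -4.3]
gripper_width: 51.5
finger_force: 54.6
[532.17641314 -42.78690137 101.68320817] stud top [324.04483846 221.68237377] plate c [323.83634221 199.79510814]
mass -2 [321.95588487 252.94036936]
mass 13 [321.86730321 268.19749546]
top: stud [314.15364946 197.80405083]
```

View pics/w2.png

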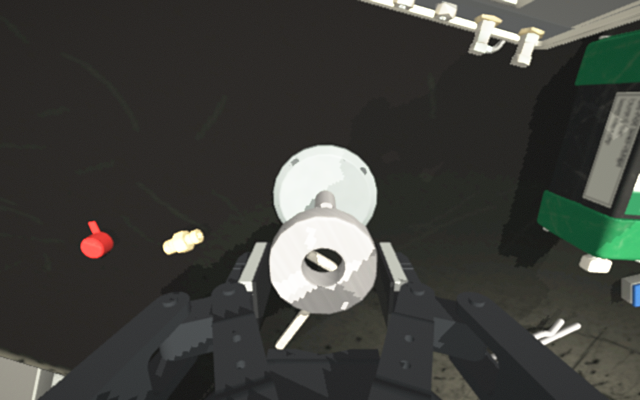

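The mass hangs level between the pads, with its bore at about (323,266). The plate spans 274–377 and the stud top shows at about (325,205). I'll enlarge this to align them.

```bash
python3 - <<'E'
import cv2
im=cv2.imread('pics/w2.png')[140:320,262:386]
im=cv2.convertScaleAbs(im,alpha=0.9)
cv2.imwrite('pics/w2c.png',cv2.resize(im,None,fx=3.3,fy=3.3,interpolation=cv2.INTER_CUBIC))
E
```

```text
(no output)
```

View pics/w2c.png

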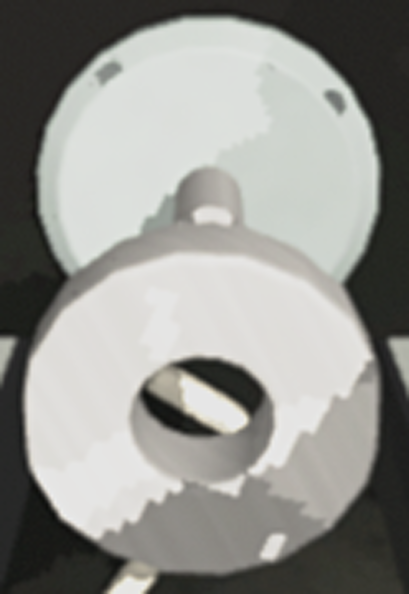

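```bash
python3 -m jog '[[0.045,0.0005,-0.0005,-0.035,0,0,0],[0.045,0.0005,-0.0005,-0.035,0,0,0],[0.045,0.0005,-0.0005,-0.035,0,0,0],[0.045,0.0005,-0.0005,-0.035,0,0,0],[0.045,0.0005,-0.0005,-0.035,0,0,0]]'
```

```text
t: 6.67
tool_pos: [534.2, -44.6, 68.2]
tool_rot: [0.001, 0.979, 0.205, 0.001]
wrist_force: [0.5, -0.5, -3.2]
gripper_width: 51.3
finger_force: 54.7
```

```bash
python3 -m jog '[[0.045,0,0,-0.005,0,0,0],[0.045,0,0,-0.01,0,0,0],[0.045,0,0,-0.014,0,0,0],[0.045,0,0,-0.018,0,0,0],[0.045,0,0,-0.018,0,0,0]]'
```

```text
t: 7.08
tool_pos: [531.9, -44.2, 47.6]
tool_rot: [-0.0, 0.979, 0.204, -0.001]
wrist_force: [0.6, 0.2, -3.6]
gripper_width: 51.2
finger_force: 54.6
```

```bash
python3 -m jog '[[0.045,0.0005,0,-0.008,0,0,0],[0.045,0.0005,0,-0.016,0,0,0],[0.045,0.0005,0,-0.022,0,0,0],[0.045,0.0005,0,-0.028,0,0,0],[0.045,0.0005,0,-0.032,0,0,0],[0.045,0.0005,0,-0.032,0,0,0]]'
```

```text
t: 7.58
tool_pos: [532.9, -44.3, 15.9]
tool_rot: [-0.0, 0.979, 0.204, -0.001]
wrist_force: [-0.8, 0.8, -2.9]
gripper_width: 51.3
finger_force: 54.7
```

Over the stud without contact. I'll lower the last bit and let go.

```bash
python3 -m jog '[[0.045,0,0,-0.001,0,0,0],[0.045,0,0,-0.002,0,0,0],[0.045,0,0,-0.002,0,0,0]]'
python3 -m jog '[[0.085,0,0,0,0,0,0],[0.085,0,0,0,0,0,0],[0.085,0,0,0,0,0,0],[0.085,0,0,0,0,0,0],[0.085,0,0,0,0,0,0],[0.085,0,0,0,0,0,0],[0.085,0,0,0,0,0,0]]'
```

```text
t: 7.83
tool_pos: [533.6, -44.4, 15.4]
tool_rot: [0.0, 0.979, 0.204, 0.0]
wrist_force: [-2.2, 0.4, 2.2]
gripper_width: 51.1
finger_force: 55.1
t: 8.42
tool_pos: [533.5, -44.4, 14.7]
tool_rot: [0.0, 0.979, 0.204, 0.0]
wrist_force: [0.2, -0.7, 0.1]
gripper_width: 85.2
finger_force: 0.0
```

```bash
python3 -m jog '[[0.085,0,0,0.04,0,0,0],[0.085,0,0,0.08,0,0,0],[0.085,0,0,0.1,0,0,0],[0.085,-0.1175,-0.0513,0.1,0.384,-0.879,0],[0.085,-0.1175,-0.0513,0.1,0.384,-0.879,0],[0.085,-0.1175,-0.0513,0.1,0.384,-0.879,0],[0.085,-0.1175,-0.0513,0.1,0.384,-0.879,0],[0.085,-0.1175,-0.0513,0.1,0.384,-0.879,0],[0.085,-0.1175,-0.0513,0.06,0.384,-0.879,0],[0.085,-0.1175,-0.0513,0.027,0.384,-0.879,0],[0.085,-0.1175,-0.0513,0.027,0.384,-0.879,0],[0.085,-0.1175,-0.0513,0.027,0.384,-0.879,0]]'
python3 -m jog '[[0.085,0,0,0,0,0,0],[0.085,0,0,0,0,0,0],[0.085,0,0,0,0,0,0]]'
python3 - <<'E'
from h import *
c=cam('wrist'); im=snap('wrist','w3.png'); np.savez('w3.npz',K=c[0],R=c[1],t=c[2])
p=proj(c,(533.2,-44.6,40));print(p,robot.state()['t'])
x,y=int(p[0])-66,int(p[1])-50; x=max(0,min(x,640-133));y=max(0,min(y,300)); print(x,y)
cr=cv2.resize(im[y:y+100,x:x+133,::-1],None,fx=6,fy=6,interpolation=cv2.INTER_CUBIC);cv2.imwrite('pics/w3c.png',cr)
E
```

```text
t: 9.42
tool_pos: [415.9, -93.7, 46.0]
tool_rot: [-0.09, 0.905, 0.196, 0.367]
wrist_force: [-0.3, 0.1, -0.8]
gripper_width: 84.8
finger_force: 0.0
t: 9.67
tool_pos: [416.3, -93.8, 46.9]
tool_rot: [-0.091, 0.905, 0.196, 0.365]
wrist_force: [0.8, 0.3, 0.2]
gripper_width: 85.3
finger_force: 0.0
[328.51569624  83.47914224] 9.7167
262 33
```

View pics/w3c.png

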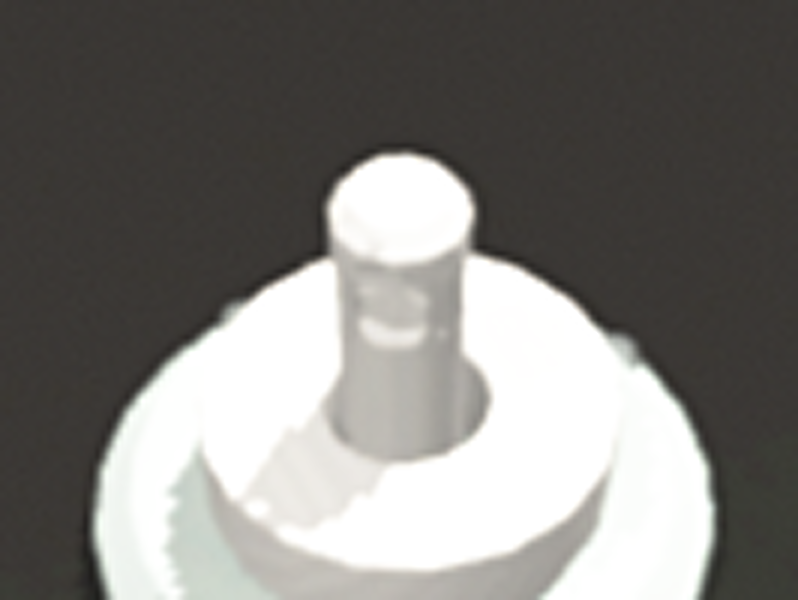

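The mass lies flat on the plate. The hole is centred at crop (393,312) with the stud's edges at 338 and 466 there, so it sits about 8° off the view line.

```bash
python3 - <<'E'
from h import *
from scipy.optimize import least_squares
d=np.load('w3.npz'); c=(d['K'],d['R'],d['t']); o=-c[1].T@c[2]
px=lambda x,y:(262+(x+.5)/6-.5,33+(y+.5)/6-.5)
# unknowns: stud x,y ; use plate sides, mass top rim, stud axis
for m,z in(((402,312),46.5),((410,417),27),((393,312),46.5)): print(m,ray(c,px(*m),z).round(1))
rim=np.array([ray(c,px(*m),27)[:2] for m in((202,420),(622,415),(330,262),(480,256),(560,310),(260,305))])
f=least_squares(lambda x:np.hypot(*(rim-x).T)-27,[533,-44]);print('mass ctr',f.x,f.fun.round(1))
for ctr in([533.2,-44.6],):
  L=ray(c,px(402,312),46.5)[:2]-o[:2]; az=np.arctan2(L[1],L[0]); dist=np.hypot(*(np.array(ctr)-o[:2])); print('view az',np.degrees(az),'axis lateral err', np.cross(L/np.hypot(*L),np.array(ctr)-o[:2]))
  dp=ray(c,px(393,312),46.5)[:2]-ray(c,px(402,312),46.5)[:2]; print('lat offset mm',np.hypot(*dp))
  n=np.array([np.cos(az-.13),np.sin(az-.13)])
  def hz(m,off):
    q=np.array(ctr)+off*n
    return least_squares(lambda z:proj(c,(q[0],q[1],z[0]))[1]-px(*m)[1],[50.]).x[0]
  print('hole c',hz((393,312),-8),'t/b',hz((393,278),-8),hz((393,347),-8),'top back',hz((400,153),5.5),'cham front',hz((400,264),-8),'mass top front',hz((410,571),-27),'bore front',hz((405,462),-10.5))
E
```

```text
(402, 312) [526.  -47.9  46.5]
(410, 417) [528.8 -47.7  27. ]
(393, 312) [525.6 -47.   46.5]
mass ctr [530.04088219 -47.01488821] [-1.1 -0.5  0.5  0.9 -1.5 -0.7]
view az 24.72119917723397 axis lateral err 0.04391980425289432
lat offset mm 1.0323706219917657
hole c 46.55692636159103 t/b 51.52188601224861 41.21924808868947 top back 57.07806652059175 cham front 53.50639707921819 mass top front 23.761339006555893 bore front 24.601643949700417<stdin>:10: DeprecationWarning: Arrays of 2-dimensional vectors are deprecated. Use arrays of 3-dimensional vectors instead. (deprecated in NumPy 2.0)
```

Hole azimuth is 17.3° and height about 46.5–47 mm, consistent across both views. Next I'll compute the move to the clip.

```bash
cat >> h.py <<'E'
def down(az):
    a=np.radians(az); x=np.array([np.cos(a),np.sin(a),0]); z=np.array([0,0,-1.]); return np.column_stack([x,np.cross(z,x),z])
def delta(pos,az):
    s=robot.state();q=s['tool_rot'];Rt=R.from_quat([q[1],q[2],q[3],q[0]]).as_matrix()
    print('shift',((np.array(pos)-s['tool_pos'])/1000).round(4),'turn',R.from_matrix(down(az)@Rt.T).as_rotvec().round(3),'pos',s['tool_pos'].round(1))
E
python3 -c "
from h import *
delta((463.5,-268.5,100),-33.6)"
```

```text
shift [ 0.0467 -0.1745  0.0526] turn [ 0.041  0.804 -0.963] pos [416.8 -94.   47.4]
```

```bash
python3 -m jog '[[0.05,0,0,0.03,0.041,0.804,-0.963],[0.05,0.0467,-0.1745,0.0526,0.041,0.804,-0.963],[0.05,0.0467,-0.1745,0.0526,0.041,0.804,-0.963],[0.05,0.0467,-0.1745,0.0526,0.041,0.804,-0.963],[0.05,0.0467,-0.1745,0.0526,0.041,0.804,-0.963],[0.05,0.0467,-0.1745,0.0526,0.041,0.804,-0.963],[0.05,0.0467,-0.1745,0.0526,0.041,0.804,-0.963],[0.05,0.0467,-0.1745,0.0526,0.041,0.804,-0.963],[0.05,0.0467,-0.1745,0.0526,0.041,0.804,-0.963],[0.05,0.0467,-0.1745,0.0526,0.041,0.804,-0.963],[0.05,0.0467,-0.1745,0.0526,0.041,0.804,-0.963],[0.05,0.0467,-0.1745,0.0526,0.041,0.804,-0.963]]'
python3 -m jog '[[0.05,0,0,0,0,0,0],[0.05,0,0,0,0,0,0],[0.05,0,0,0,0,0,0]]'
python3 - <<'E'
from h import *
delta((463.5,-268.5,100),-33.6); delta((463.5,-268.5,2),-33.6)
c=cam('wrist'); im=snap('wrist','w4.png')
P=proj(c,(463.3,-268.3,20));print('grip',P,'tip',proj(c,(513.1,-305.6,10)))
x,y=max(0,int(P[0])-100),max(0,min(int(P[1])-110,250));print(x,y)
cv2.imwrite('pics/w4c.png',cv2.resize(im[y:y+150,x:x+200,::-1],None,fx=4,fy=4,interpolation=cv2.INTER_CUBIC))
E
```

```text
t: 10.72
tool_pos: [464.6, -267.4, 102.4]
tool_rot: [0.002, 0.957, -0.29, 0.003]
wrist_force: [-0.3, 0.0, -0.6]
gripper_width: 50.1
finger_force: 0.0
t: 10.97
tool_pos: [463.0, -267.1, 99.9]
tool_rot: [-0.001, 0.958, -0.287, 0.004]
wrist_force: [0.8, -0.6, 0.8]
gripper_width: 49.8
finger_force: 0.0
shift [ 0.0005 -0.0014  0.0001] turn [ 0.     0.007 -0.005] pos [ 463.  -267.1   99.9]
shift [ 0.0005 -0.0014 -0.0979] turn [ 0.     0.007 -0.005] pos [ 463.  -267.1   99.9]
grip [323.03340694 204.30537492] tip [328.33207157 119.55290047]
223 94
```

View pics/w4c.png

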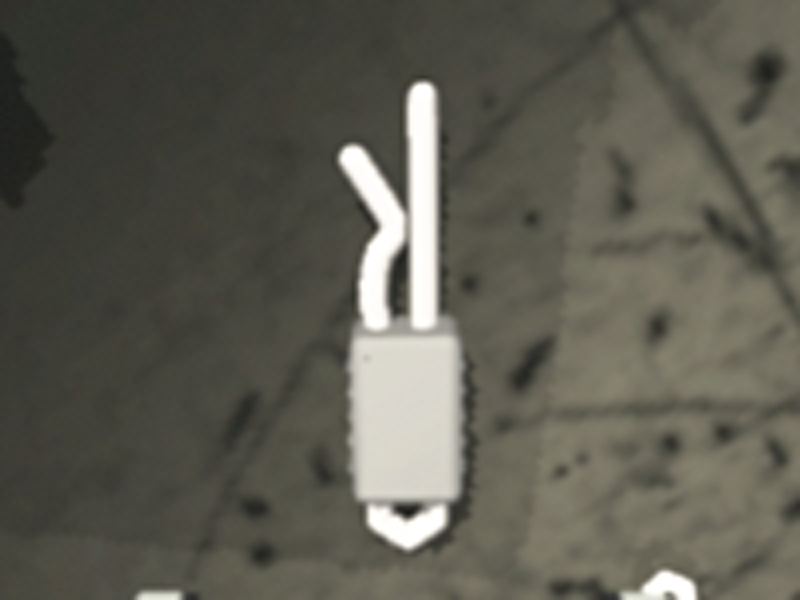

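The clip is seen from above and aligned with the tool. The grip top centre is at crop (408,417), the tip end at (423,85), and the leg is vertical in the picture, so the yaw is right.

```bash
python3 - <<'E'
from h import *
c=cam('wrist'); px=lambda x,y:(223+(x+.5)/4-.5,94+(y+.5)/4-.5)
for m,z in(((408,417),20),((423,83),10),((424,330),10),((408,334),20),((408,500),20)): print(m,ray(c,px(*m),z).round(1))
t=ray(c,px(423,97),10);b=ray(c,px(424,325),10);print(np.degrees(np.arctan2(*(t-b)[[1,0]])))
g=ray(c,px(408,417),20); delta((g[0],g[1],2),-33.6)
E
```

```text
(408, 417) [ 466.3 -272.2   20. ]
(423, 83) [ 515.4 -307.7   10. ]
(424, 330) [ 476.6 -282.7   10. ]
(408, 334) [ 479.8 -281.1   20. ]
(408, 500) [ 452.3 -263.    20. ]
-32.807662322322166
shift [ 0.004  -0.0051 -0.0974] turn [-0.     0.007 -0.004] pos [ 462.3 -267.2   99.4]
```

```bash
python3 -m jog '[[0.05,0.003,-0.004,-0.03,0,0.007,0],[0.05,0.003,-0.004,-0.06,0,0.007,0],[0.05,0.003,-0.004,-0.085,0,0.007,0],[0.05,0.003,-0.004,-0.0975,0,0.007,0],[0.05,0.003,-0.004,-0.0975,0,0.007,0],[0.05,0.003,-0.004,-0.0975,0,0.007,0]]'
python3 -m jog '[[0.015,0,0,0,0,0,0],[0.015,0,0,0,0,0,0],[0.015,0,0,0,0,0,0],[0.015,0,0,0,0,0,0],[0.015,0,0,0,0,0,0],[0.015,0,0,0,0,0,0],[0.015,0,0,0,0,0,0],[0.015,0,0,0,0,0,0]]' 50
```

```text
t: 11.52
tool_pos: [465.1, -271.8, 1.6]
tool_rot: [-0.0, 0.958, -0.288, -0.001]
wrist_force: [-0.3, 0.2, -0.1]
gripper_width: 50.2
finger_force: 0.0
t: 12.18
tool_pos: [466.8, -272.7, 3.3]
tool_rot: [0.001, 0.958, -0.288, 0.001]
wrist_force: [-0.4, 0.9, 6.8]
gripper_width: 19.7
finger_force: 50.2
```

```bash
python3 -c "
from h import *
delta((479.3,-57.7,90),17.3)"
python3 -m jog '[[0.015,0,0,0.03,0,0,0],[0.015,0,0,0.06,0,0,0],[0.015,0,0,0.087,0,0,0.1],[0.015,0.0125,0.214,0.087,0,0,0.888],[0.015,0.0125,0.214,0.087,0,0,0.888],[0.015,0.0125,0.214,0.087,0,0,0.888],[0.015,0.0125,0.214,0.087,0,0,0.888],[0.015,0.0125,0.214,0.087,0,0,0.888],[0.015,0.0125,0.214,0.087,0,0,0.888],[0.015,0.0125,0.214,0.087,0,0,0.888],[0.015,0.0125,0.214,0.087,0,0,0.888],[0.015,0.0125,0.214,0.087,0,0,0.888]]'
python3 -m jog '[[0.015,0,0,0,0,0,0],[0.015,0,0,0,0,0,0],[0.015,0,0,0,0,0,0]]'
python3 - <<'E'
from h import *
delta((479.3,-57.7,70),17.3)
c=cam('wrist'); im=snap('wrist','w5.png');np.savez('w5.npz',K=c[0],R=c[1],t=c[2])
cv2.imwrite('pics/w5c.png',cv2.resize(im[100:300,220:430,::-1],None,fx=2.9,fy=2.9,interpolation=cv2.INTER_CUBIC))
print(proj(c,(533.3,-44.6,58)),proj(c,(533.3,-44.6,12)))
E
```

```text
shift [0.0125 0.215  0.0867] turn [0.001 0.001 0.886] pos [ 466.8 -272.7    3.3]
t: 13.18
tool_pos: [478.0, -57.4, 88.5]
tool_rot: [0.0, 0.989, 0.151, -0.001]
wrist_force: [-0.3, 0.6, -0.2]
gripper_width: 20.1
finger_force: 49.4
t: 13.43
tool_pos: [478.0, -58.3, 88.4]
tool_rot: [0.0, 0.989, 0.15, -0.001]
wrist_force: [0.2, 0.2, -0.6]
gripper_width: 19.9
finger_force: 49.4
shift [ 0.0013  0.0006 -0.0184] turn [ 0.001 -0.002  0.   ] pos [478.  -58.3  88.4]
[327.46799713 135.91589994] [326.46439352 127.89241324]
```

View pics/w5c.png

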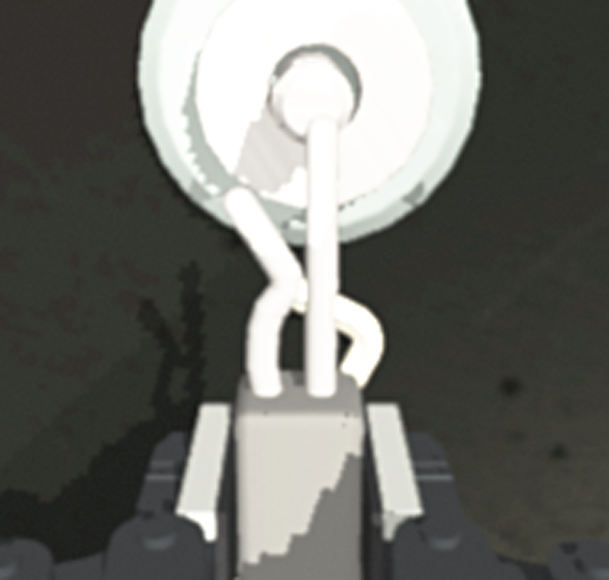

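The held clip's leg tip is at crop (322,125) and its base at (320,390). The stud top centre is at about (315,88), and its base and plate are centred near x=310. I'll turn that into a lateral offset.

```bash
python3 - <<'E'
from h import *
d=np.load('w5.npz'); c=(d['K'],d['R'],d['t']); px=lambda x,y:(220+(x+.5)/2.9-.5,100+(y+.5)/2.9-.5)
T=robot.state()['tool_pos']; a=np.radians(17.3); ex=np.array([np.cos(a),np.sin(a)]);ey=np.array([-ex[1],ex[0]])
f=lambda m,z:(lambda p:(p.round(1),(p[:2]-T[:2])@ex,(p[:2]-T[:2])@ey))(ray(c,px(*m),z))
print(T)
for n,m,z in(('tip',(322,117),T[2]+7.5),('legbase',(320,392),T[2]+7.5),('stud topc',(315,88),57.5),('stud L',(276,88),55),('stud R',(356,88),55),('plate L',(140,80),6),('plate R',(480,80),6),('bore',(316,92),27)): print(n,*f(m,z))
print('assumed stud',(np.array([533.3,-44.6])-T[:2])@ex,(np.array([533.3,-44.6])-T[:2])@ey)
E
```

```text
[478.06230712 -58.28413764  88.38207748]
tip [536.2 -44.5  95.9] 59.58702813855777 -4.173010714378371
legbase [493.4 -57.9  95.9] 14.793860033554715 -4.194674158888439
stud topc [536.4 -44.1  57.5] 59.95367278114175 -3.807798283580392
stud L [534.  -37.1  55. ] 59.702237287893574 3.645004190164624
stud R [538.6 -51.7  55. ] 59.700256884686 -11.736603748290971
plate L [520.8  -4.9   6. ] 56.68997544354597 38.21669262001559
plate R [545.6 -84.6   6. ] 56.67962376634647 -45.241724873702864
bore [532.9 -46.   27. ] 55.99612382974999 -4.591570010889004
assumed stud 56.80810252497461 -3.36122376606935
```

```bash
python3 -m jog '[[0.015,0.0028,0.0012,-0.015,0,0,0],[0.015,0.0028,0.0012,-0.025,0,0,0],[0.015,0.0028,0.0012,-0.030,0,0,0],[0.015,0.0028,0.0012,-0.030,0,0,0],[0.015,0.0028,0.0012,-0.030,0,0,0],[0.015,0.0028,0.0012,-0.030,0,0,0]]'
python3 -m jog '[[0.015,0,0,0,0,0,0],[0.015,0,0,0,0,0,0],[0.015,0,0,0,0,0,0]]'
```

```text
t: 13.98
tool_pos: [481.1, -56.6, 58.6]
tool_rot: [0.0, 0.989, 0.151, -0.001]
wrist_force: [0.0, 0.2, -0.8]
gripper_width: 19.5
finger_force: 49.4
t: 14.23
tool_pos: [481.3, -56.6, 58.9]
tool_rot: [0.001, 0.989, 0.151, -0.0]
wrist_force: [0.4, 0.6, -0.2]
gripper_width: 19.9
finger_force: 49.3
```

```bash
python3 -m jog '[[0.015,0,0,-0.001,0,0,0],[0.015,0,0,-0.002,0,0,0],[0.015,0,0,-0.002,0,0,0],[0.015,0,0,-0.002,0,0,0]]'; python3 -m jog '[[0.015,0,0,-0.001,0,0,0],[0.015,0,0,-0.001,0,0,0],[0.015,0,0,-0.001,0,0,0]]'
```

```text
t: 14.57
tool_pos: [480.7, -56.4, 56.3]
tool_rot: [0.0, 0.989, 0.151, -0.001]
wrist_force: [0.4, 0.2, -0.6]
gripper_width: 19.8
finger_force: 49.4
t: 14.82
tool_pos: [480.8, -56.5, 55.3]
tool_rot: [0.0, 0.989, 0.151, -0.001]
wrist_force: [0.5, -0.1, -0.7]
gripper_width: 19.9
finger_force: 49.3
```

```bash
for i in 1; do python3 -m jog '[[0.015,0,0,-0.001,0,0,0],[0.015,0,0,-0.001,0,0,0],[0.015,0,0,-0.001,0,0,0]]'; done; python3 -m jog '[[0.015,0,0,-0.001,0,0,0],[0.015,0,0,-0.001,0,0,0],[0.015,0,0,-0.001,0,0,0]]'
```

```text
t: 15.07
tool_pos: [480.8, -56.5, 54.3]
tool_rot: [0.0, 0.989, 0.151, -0.001]
wrist_force: [-0.5, -0.1, -1.4]
gripper_width: 19.7
finger_force: 49.3
t: 15.32
tool_pos: [481.0, -56.5, 53.5]
tool_rot: [0.0, 0.989, 0.151, -0.001]
wrist_force: [0.0, 0.2, -0.8]
gripper_width: 19.6
finger_force: 49.4
```

```bash
python3 -m jog '[[0.015,0,0,-0.0007,0,0,0],[0.015,0,0,-0.0007,0,0,0],[0.015,0,0,-0.0007,0,0,0]]'
```

```text
t: 15.57
tool_pos: [481.2, -56.6, 53.1]
tool_rot: [0.001, 0.989, 0.151, -0.001]
wrist_force: [-1.0, 0.0, 2.9]
gripper_width: 19.8
finger_force: 49.8
```

Contact on the stud top came at TCP z ≈53.3, so the leg is level with the hole at TCP z ≈39.8. I'll back off, then go down to that height.

```bash
python3 -m jog '[[0.015,0,0,0.004,0,0,0],[0.015,0,0,0.004,0,0,0],[0.015,-0.021,-0.0065,0.004,0,0,0],[0.015,-0.021,-0.0065,0.004,0,0,0],[0.015,-0.021,-0.0065,0.004,0,0,0],[0.015,-0.021,-0.0065,0.004,0,0,0],[0.015,-0.021,-0.0065,-0.007,0,0,0],[0.015,-0.021,-0.0065,-0.0132,0,0,0],[0.015,-0.021,-0.0065,-0.0132,0,0,0],[0.015,-0.021,-0.0065,-0.0132,0,0,0],[0.015,-0.021,-0.0065,-0.0132,0,0,0],[0.015,-0.021,-0.0065,-0.0132,0,0,0]]'
python3 - <<'E'
from h import *
c=cam('wrist'); im=snap('wrist','w6.png');np.savez('w6.npz',K=c[0],R=c[1],t=c[2]); print(robot.state()['tool_pos'],robot.state()['wrist_force'])
p=proj(c,(533.3,-44.6,46.5));print(p);x,y=int(p[0])-80,max(0,int(p[1])-50);print(x,y)
cv2.imwrite('pics/w6c.png',cv2.resize(im[y:y+120,x:x+160,::-1],None,fx=5,fy=5,interpolation=cv2.INTER_CUBIC))
E
```

```text
t: 16.57
tool_pos: [460.3, -63.0, 39.8]
tool_rot: [0.001, 0.988, 0.151, -0.001]
wrist_force: [0.8, 0.5, -0.1]
gripper_width: 20.0
finger_force: 49.4
[460.34518613 -63.06150291  39.8659529 ] [0.41643675 0.21894831 0.01185698]
[331.07744733 102.36893562]
251 52
```

View pics/w6c.png

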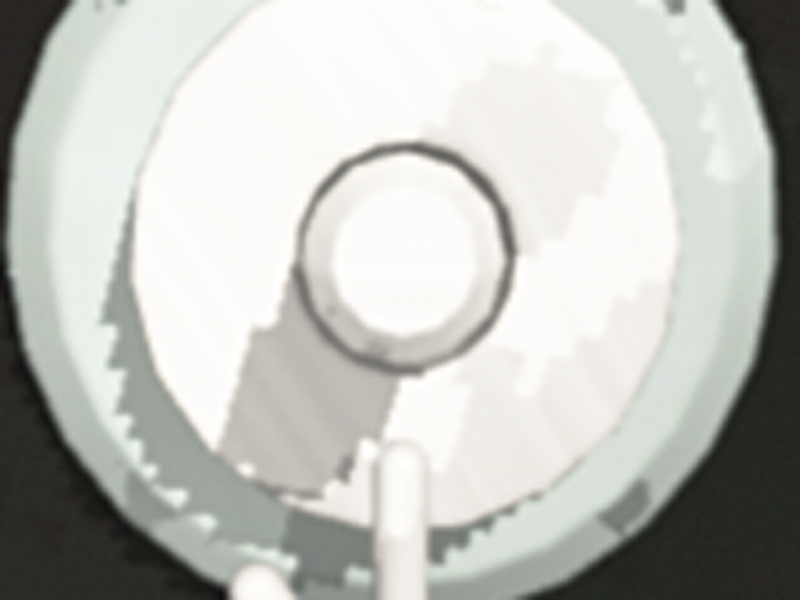

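The leg (x≈401) lines up with the stud (x≈404) within about 0.3 mm, and the tip is about 8 mm short of it. I'll push on gently.

```bash
python3 -m jog '[[0.015,0.0024,0.0008,0,0,0,0],[0.015,0.0048,0.0016,0,0,0,0],[0.015,0.0067,0.0022,0,0,0,0],[0.015,0.0086,0.0028,0,0,0,0],[0.015,0.0086,0.0028,0,0,0,0]]'
python3 -m jog '[[0.015,0.001,0.0003,0,0,0,0],[0.015,0.002,0.0006,0,0,0,0],[0.015,0.003,0.0009,0,0,0,0],[0.015,0.003,0.0009,0,0,0,0]]'
```

```text
t: 17.03
tool_pos: [469.1, -60.1, 39.7]
tool_rot: [0.001, 0.988, 0.151, -0.001]
wrist_force: [0.5, 0.2, -0.3]
gripper_width: 20.0
finger_force: 49.4
t: 17.37
tool_pos: [471.7, -59.3, 39.5]
tool_rot: [0.0, 0.989, 0.151, -0.001]
wrist_force: [-0.4, 0.9, -0.3]
gripper_width: 19.7
finger_force: 49.4
```

```bash
python3 -m jog '[[0.015,0.001,0.0003,0,0,0,0],[0.015,0.002,0.0006,0,0,0,0],[0.015,0.002,0.0006,0,0,0,0]]'
```

```text
t: 17.62
tool_pos: [473.7, -58.7, 39.5]
tool_rot: [0.0, 0.988, 0.151, -0.001]
wrist_force: [-0.0, -0.3, -0.3]
gripper_width: 19.9
finger_force: 49.4
```

No force with the tip near the stud axis, so the leg is in the hole. Continuing.

```bash
python3 -m jog '[[0.015,0.0019,0.0006,0,0,0,0],[0.015,0.0038,0.0012,0,0,0,0],[0.015,0.0057,0.0018,0,0,0,0],[0.015,0.0076,0.0024,0,0,0,0],[0.015,0.0076,0.0024,0,0,0,0]]'
python3 -m jog '[[0.015,0.001,0.0003,0,0,0,0],[0.015,0.002,0.0006,0,0,0,0],[0.015,0.003,0.0009,0,0,0,0],[0.015,0.0038,0.0012,0,0,0,0]]'
```

```text
t: 18.03
tool_pos: [481.7, -56.3, 39.6]
tool_rot: [0.0, 0.988, 0.151, -0.001]
wrist_force: [-0.2, 0.4, -0.3]
gripper_width: 19.8
finger_force: 49.4
t: 18.37
tool_pos: [485.0, -55.1, 39.5]
tool_rot: [0.0, 0.989, 0.151, -0.001]
wrist_force: [0.4, -0.6, -0.6]
gripper_width: 20.0
finger_force: 49.4
```

```bash
python3 -m jog '[[0.015,0.001,0.0003,0,0,0,0],[0.015,0.002,0.0006,0,0,0,0],[0.015,0.0029,0.0009,0,0,0,0],[0.015,0.0029,0.0009,0,0,0,0]]'
```

```text
t: 18.7
tool_pos: [488.0, -54.2, 39.6]
tool_rot: [0.0, 0.988, 0.151, -0.001]
wrist_force: [-1.1, -0.2, -1.0]
gripper_width: 19.8
finger_force: 49.4
```

```bash
python3 -m jog '[[0.015,0.001,0.0003,0,0,0,0],[0.015,0.0019,0.0006,0,0,0,0],[0.015,0.0029,0.0009,0,0,0,0],[0.015,0.0038,0.0012,0,0,0,0]]'
python3 -m jog '[[0.015,0.001,0.0003,0,0,0,0],[0.015,0.0019,0.0006,0,0,0,0],[0.015,0.0019,0.0006,0,0,0,0]]'
```

```text
t: 19.03
tool_pos: [490.7, -52.6, 39.1]
tool_rot: [-0.0, 0.988, 0.151, -0.002]
wrist_force: [-3.2, 1.5, -0.9]
gripper_width: 19.8
finger_force: 49.4
t: 19.28
tool_pos: [492.2, -51.9, 38.9]
tool_rot: [-0.0, 0.988, 0.151, -0.002]
wrist_force: [-4.0, 1.8, 0.5]
gripper_width: 20.0
finger_force: 49.4
```

```bash
python3 -m jog '[[0.015,0.001,0.0003,0,0,0,0],[0.015,0.0019,0.0006,0,0,0,0],[0.015,0.0019,0.0006,0,0,0,0]]'
```

```text
t: 19.53
tool_pos: [493.6, -51.2, 39.0]
tool_rot: [-0.0, 0.988, 0.151, -0.003]
wrist_force: [-5.9, 0.8, 1.2]
gripper_width: 20.1
finger_force: 49.7
```

```bash
python3 -m jog '[[0.015,0.001,0.0003,0,0,0,0],[0.015,0.0019,0.0006,0,0,0,0],[0.015,0.0019,0.0006,0,0,0,0]]'; python3 -m jog '[[0.015,0.001,0.0003,0,0,0,0],[0.015,0.0019,0.0006,0,0,0,0],[0.015,0.0019,0.0006,0,0,0,0]]'
```

```text
t: 19.78
tool_pos: [495.2, -50.6, 39.0]
tool_rot: [-0.001, 0.988, 0.151, -0.003]
wrist_force: [-7.7, 1.5, 3.0]
gripper_width: 19.8
finger_force: 49.8
t: 20.03
tool_pos: [498.2, -49.5, 39.3]
tool_rot: [-0.001, 0.989, 0.151, -0.002]
wrist_force: [-4.1, 3.7, 1.6]
gripper_width: 20.5
finger_force: 49.7
```

```bash
python3 -m jog '[[0.015,0.001,0.0003,0,0,0,0],[0.015,0.0019,0.0006,0,0,0,0],[0.015,0.0019,0.0006,0,0,0,0]]'; python3 -m jog '[[0.015,0.001,0.0003,0,0,0,0],[0.015,0.0019,0.0006,0,0,0,0],[0.015,0.0019,0.0006,0,0,0,0]]'
```

```text
t: 20.28
tool_pos: [500.5, -48.7, 39.3]
tool_rot: [-0.001, 0.989, 0.151, -0.001]
wrist_force: [-2.5, 4.9, 0.3]
gripper_width: 19.4
finger_force: 49.6
t: 20.53
tool_pos: [503.0, -48.0, 39.4]
tool_rot: [-0.001, 0.989, 0.151, -0.001]
wrist_force: [-0.1, 5.6, -1.2]
gripper_width: 19.6
finger_force: 49.4
```

The pinch is over: the force peaked at about 8 N and is falling. I'll continue home until the force rises.

```bash
python3 -m jog '[[0.015,0.001,0.0003,0,0,0,0],[0.015,0.0019,0.0004,0,0,0,0],[0.015,0.0019,0.0004,0,0,0,0]]'; python3 -m jog '[[0.015,0.001,0.0003,0,0,0,0],[0.015,0.001,0.0003,0,0,0,0],[0.015,0.001,0.0003,0,0,0,0]]'
```

```text
t: 20.78
tool_pos: [506.7, -47.6, 39.9]
tool_rot: [-0.0, 0.989, 0.151, 0.001]
wrist_force: [1.7, 5.9, -0.2]
gripper_width: 19.7
finger_force: 49.3
t: 21.03
tool_pos: [508.0, -47.6, 40.1]
tool_rot: [-0.0, 0.989, 0.151, 0.002]
wrist_force: [2.4, 5.2, -2.4]
gripper_width: 19.6
finger_force: 49.3
```

```bash
python3 -m jog '[[0.015,0.001,0.0003,0,0,0,0],[0.015,0.001,0.0003,0,0,0,0],[0.015,0.001,0.0003,0,0,0,0]]'
```

```text
t: 21.28
tool_pos: [508.4, -47.6, 39.9]
tool_rot: [0.0, 0.989, 0.151, 0.001]
wrist_force: [1.1, 5.2, -1.2]
gripper_width: 19.9
finger_force: 49.4
```

```bash
python3 -m jog '[[0.015,0.0005,0.0001,0,0,0,0],[0.015,0.001,0.0002,0,0,0,0],[0.015,0.001,0.0002,0,0,0,0]]'; python3 -m jog '[[0.015,0.0005,0.0001,0,0,0,0],[0.015,0.001,0.0002,0,0,0,0],[0.015,0.001,0.0002,0,0,0,0]]'
```

```text
t: 21.53
tool_pos: [508.6, -47.6, 39.8]
tool_rot: [0.0, 0.989, 0.151, -0.0]
wrist_force: [-0.0, 5.3, 0.8]
gripper_width: 19.8
finger_force: 49.5
t: 21.78
tool_pos: [508.9, -47.6, 39.5]
tool_rot: [0.0, 0.989, 0.151, -0.001]
wrist_force: [-0.6, 4.3, 0.3]
gripper_width: 19.8
finger_force: 49.4
```

```bash
python3 -m jog '[[0.015,0.0005,0.0001,0,0,0,0],[0.015,0.001,0.0002,0,0,0,0],[0.015,0.001,0.0002,0,0,0,0]]'
```

```text
t: 22.03
tool_pos: [509.5, -47.5, 39.2]
tool_rot: [0.0, 0.989, 0.151, -0.001]
wrist_force: [-0.6, 5.1, -0.4]
gripper_width: 19.8
finger_force: 49.4
```

```bash
python3 -m jog '[[0.015,0.0005,0.0001,0,0,0,0],[0.015,0.001,0.0002,0,0,0,0],[0.015,0.001,0.0002,0,0,0,0]]'; python3 -m jog '[[0.015,0.0005,0.0001,0,0,0,0],[0.015,0.001,0.0002,0,0,0,0],[0.015,0.001,0.0002,0,0,0,0]]'
```

```text
t: 22.28
tool_pos: [510.1, -47.4, 39.1]
tool_rot: [0.0, 0.989, 0.151, -0.002]
wrist_force: [-2.1, 4.4, 0.5]
gripper_width: 19.9
finger_force: 49.4
t: 22.53
tool_pos: [510.2, -47.4, 39.0]
tool_rot: [-0.0, 0.988, 0.151, -0.003]
wrist_force: [-4.3, 4.8, 1.1]
gripper_width: 19.6
finger_force: 49.7
```

```bash
python3 -m jog '[[0.015,0.0005,0.0001,0,0,0,0],[0.015,0.001,0.0002,0,0,0,0],[0.015,0.001,0.0002,0,0,0,0]]'
```

```text
t: 22.78
tool_pos: [510.3, -47.3, 38.8]
tool_rot: [-0.0, 0.988, 0.151, -0.004]
wrist_force: [-6.6, 2.7, 3.6]
gripper_width: 19.9
finger_force: 49.8
```

The force rises at x≈510.2 with no further travel, so the grip is against the stud. I'll relax the side load and let go.

```bash
python3 -m jog '[[0.015,-0.001,0.0007,0,0,0,0],[0.015,-0.0018,0.0013,0,0,0,0],[0.015,-0.0018,0.0013,0,0,0,0]]'
python3 -m jog '[[0.025,0,0,0,0,0,0],[0.045,0,0,0,0,0,0],[0.045,0,0,0,0,0,0],[0.045,0,0,0,0,0,0],[0.045,0,0,0,0,0,0],[0.045,0,0,0,0,0,0]]'
```

```text
t: 23.03
tool_pos: [510.1, -46.7, 39.1]
tool_rot: [0.001, 0.988, 0.151, -0.002]
wrist_force: [-3.8, -1.1, -1.8]
gripper_width: 20.0
finger_force: 49.3
t: 23.53
tool_pos: [511.6, -46.0, 39.8]
tool_rot: [0.001, 0.989, 0.151, -0.0]
wrist_force: [0.2, 0.4, 0.0]
gripper_width: 44.8
finger_force: 0.0
```

Released. I'll rise straight up and check the clip numerically, since my picture views are used up.

```bash
python3 -m jog '[[0.06,0,0,0.0,0,0,0],[0.06,0,0,0.03,0,0,0],[0.06,0,0,0.06,0,0,0],[0.06,0,0,0.09,0,0,0],[0.06,0,0,0.1,0,0,0],[0.06,-0.03,-0.0093,0.1,0,0,0],[0.06,-0.03,-0.0093,0.1,0,0,0],[0.06,-0.03,-0.0093,0.1,0,0,0],[0.06,-0.03,-0.0093,0.1,0,0,0],[0.06,-0.03,-0.0093,0.1,0,0,0]]'
python3 - <<'E'
from h import *
c=cam('wrist'); im=snap('wrist','w7.png').astype(int).sum(2)//3
ex=np.array([.955,.297]);ey=np.array([-.297,.955]);S=np.array([533.3,-44.6])
# intensity maps on planes: z=56 (grip top/stud top)
for z in(56,):
  for lat in(12,8,5,2,-1,-4,-8,-12):
    print(z,lat,' '.join('%3d'%im[int(round(v)),int(round(u))] if 0<=v<400 and 0<=u<640 else '---' for u,v in (proj(c,[*(S+s*ex+lat*ey),z]) for s in range(-54,40,2))))
print(robot.state()['tool_pos'],proj(c,[*S,57]))
E
```

```text
t: 24.37
tool_pos: [481.5, -55.1, 139.2]
tool_rot: [0.0, 0.989, 0.151, -0.001]
wrist_force: [0.3, 0.5, 0.1]
gripper_width: 60.0
finger_force: 0.0
56 12  38  37  36  36  32  32  67 234 244 244 244 244 244 244 245 245 245 245 246 246 246 246 197 221 254 255 255 255 248 237 255 255 255 255 253 255 255 255 254 255 255 255 255 254 253 255  52
56 8  51  39  41  40 248 255 179 231 243 243 244 245 244 245 245 245 245 246 245 246 246 246 196 198 181 182 197 234 243 253 255 255 255 255 255 254 255 253 255 253 253 255 255 254 254 254  76
56 5  55  54  69 233 255 234 200 207 243 243 244 244 244 245 245 245 245 245 245 246 246 246 183 120 239 248 255 255 255 255 242 251 251 255 255 255 255 255 255 255 253 255 254 254 254 254 146
56 2  55  55 103 253 253 248 250 211 229 241 244 244 244 245 245 245 245 246 246 246 246 246 180 231 254 255 255 255 255 255 255 251 255 255 255 255 255 255 255 255 255 255 255 255 255 254 220
56 -1  54  55  50  69 254 254 165 218 219 222 236 244 244 244 244 244 226 222 223 221 225 235 191 202 254 255 255 255 255 255 255 255 209 250 254 254 254 255 255 255 250 252 252 252 253 254 205
56 -4  58  55  38 214 255 255 255 218 223 222 221 234 236 236 225 220 221 221 221 221 189 191 200 200 239 250 255 255 255 255 255 225 170 255 254 255 255 255 255 255 252 252 252 253 254 254 125
56 -8 172  74 241 253 255 255 148  47  51  51  55  49  49 210 216 251 251 211 255 255 255 255 255 255 255 254 205 240 217 170 180 255 255 254 255 255 255 255 255 253 252 252 255 255 254 255  46
56 -12 254 254 255 255 255 173  53  55  54  53  55  54  53  77 215 225 252 252 248 254 254 254 254 254 254 255 255 254 254 255 255 254 254 254 255 255 255 255 254 252 252 252 253 253 254 193  49
[481.62632339 -55.14890091 139.23344506] [329.23816443 133.22718224]
```

The stop was stiff, and the released grip's front sits about 10 mm from the stud axis, which matches the home position of 9.5 mm. I'm handing in.

```bash
python3 -c "
from rig import robot
print(robot.close_job())"
```

```text
the job is handed in; nothing more can be done
None
```

The job is handed in at about 24 s: the mass lay flat on the foot plate over the stud when viewed, and the clip's leg went through the cross hole and the bow snapped over at about 8 N, ending with the grip firm against the stud; the clip's final position was checked only numerically, and no verdict came back.

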